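# Hang an oiled mill body to dry on its dowel

## Robot

A 7-joint arm with a two-finger parallel gripper is mounted at the origin on the work surface. World frame = base frame: x ahead of the robot, y to its left, z up, the work surface at z = 0. Lengths are in m, angles in rad, forces in N, time in s.
With the tool pointing down it reaches from about 0.4 to 0.875 m from the base axis. Payload 6.5 kg.
Tool frame: the origin (TCP) lies midway between the tips of the shut fingers; the grasp point (between the pads) lies r.grip_point_offset behind it (r.grip_point_offset is the distance from the TCP to the grasp point, in m); z points along the fingers, y is the line along which they close (so a half turn about z gives the same grasp; the last joint's range is limited). The gripper opens to 88 mm and grips with 3 to 60 N. Pads are 18 mm wide; open, the fingers measure 123 mm over their backs; the gripper's body (75 mm by 187 mm) begins 45 mm behind the grasp point.
Start: joints at [1.234, 0.536, -0.004, 1.538, 0.003, 1.067, -0.071], TCP at [0.174, -0.626, 0.239] pointing down, gripper open.
Joint ranges: [-2.7, 2.7], [-0.37, 2.16], [-1.27, 1.26], [0.24, 2.4], [-1.31, 4.45], [0.19, 1.91], [-2.76, 2.76]. Speed limits (rad/s): [2.39, 2.39, 3.14, 3.14, 3.14, 3.14, 3.14].

## Interface

Orientations are given as a unit quaternion [w, x, y, z].
In Python, from station import r gives the robot as it stands.
- The arm moves only by the shell command python3 -m crank 'ROWS' [OPENING]. ROWS is a JSON object of lists of equal length, an entry for each row: "delta_pos": the shift along the tool's x, y, z in m, a list of three; "turn": the turn, a rotation vector about the tool's x, y, z in degrees, a list of three. In form: {"delta_pos": [[tx, ty, tz], ...], "turn": [[ax, ay, az], ...]}. A call has 1 to 10 rows; each row is the pose to reach, as a shift and turn from the pose commanded when the call began, along the tool's axes at that moment; what a row does not reach only later rows make up. A row lasts 1/12 s, in which the tool goes at most 41.7 mm and 7.16 degrees, less where a joint would pass 70% of its speed; a pose out of reach is approached as far as the arm can. A call with a gripper value outside its range is refused whole. OPENING is the opening, from 0 (shut) to 1 (fully open), set as the call begins (- or left out, the last holds). The fingers move at their own pace and stop on an object; the grip force is fixed at half the most. Time passes only in rows, so rows that repeat a pose let the fingers close. It gives the time, the measured TCP pose, the force, the opening and the grip force at its end, in the units of the state.
- r.sense(): the state, without advancing time (a new reading comes with each control period).
- r.grab_frame(name): name is "side" or "top"; returns the picture (400x640x3 uint8, red, green, blue); there is no depth.
- r.get_calibration(name): a dict with "camera_matrix" (3x3 intrinsics, pixels), "k1" (the pictures are not rectified: a ray, as slopes to the right and down, at radius r is drawn at 1 + k1 r^2 times it, then the intrinsics apply), "R" (3x3) and "t" (3): a world point X has camera coordinates R X + t. Camera axes: x right, y down, z forward; pixel columns grow to the right and rows downward; lengths in m; the calibration is good to about 2 mm. A picture is of the moment at which its call begins. get_calibration takes no time and is no camera call.
- r.close_job(): hands the job in; it is judged then, once.
The state is a dict: "time": time; "q": joint angles; "qd": joint speeds; "joint_torque": joint torques, N m; "ee_pos": TCP position; "tcp_rot": TCP orientation; "contact_force": force on the tool from outside, world axes, zero at the start; "moment": the same for the moment, N m; "finger_gap": opening from 0.0 (shut) to 1.0 (fully open); "grasp_force": force on a finger pad.
Only numpy, scipy, OpenCV 4.12 (cv2) and the standard library are available. Lean on these libraries where they do the work, as an engineer would, in place of code of your own. Each camera call takes 0.05 s, during which the arm holds its last target. There are 200 camera calls.

## Task

Take the empty dowel from the drying rack, thread it through the bore of the freshly oiled pepper-mill body that lies on the sloped draining stand, and lift the body off with it. Lay the dowel back across the rack in the free place, handle to the front like its neighbour, so that the body hangs freely between the two notched boards, and let go. The oil is wet: never touch the body with the gripper, do not drop it, and leave the other dowel and body, the glue bottle, the tin and the gouge where they are.

Things in the scene. Friction and masses are not known exactly. Their poses are not given: they have to be found in the camera images.
- dowel: Loose oak dowel, 200 mm long, 50 g, lying empty in one place of the rack. A fixed stop disc (40 mm wide, 7 mm thick) parts its square handle (16 x 16 mm, x = -80 to -7 mm) from its round spindle (16 mm thick, x = 0 to 120 mm, the last 12 mm tapering to 8 mm). Origin on the axis in the disc's spindle-side face; x along the axis to the tip; in the rack z is up. The disc cannot pass a mill's bore.
- dowel_grip (a point): Place to grip the handle, on its axis at dowel x = -60 mm, on its upright flat sides, 16 mm apart; grip firmly (60 N is fine), or the loaded dowel swings down. In the rack it is about 24 mm in front of the front board's face.
- dowel_tip (a point): End of the dowel's spindle, on its axis (x = +120 mm).
- mill: Loose, freshly oiled, turned beech pepper-mill body, a sleeve 74 mm long, 70 mm wide at both end beads (58 mm at the waist), 105 to 170 g, with a straight through bore 28 mm wide. Origin in its middle on the bore's axis; x along the bore, on the stand pointing down its 30 degree slope, away from the robot. Friction 0.5 to 0.7: it may slide off a dowel that points down this steeply.
- stand: Fixed plywood draining stand: a V cradle falling 30 degrees along the stand's +x, over a flat metal drip tray (160 x 130 x 12 mm, middle at x = 15 mm). Two 5 mm high stop blocks stand 3 mm past the body's lower end. Both bore ends are open: the upper at the robot's side (-x), its axis 103 mm above the bench, the lower at 67 mm. Origin on the bench; z up.
- stand_cradle (a point): Middle of the resting mill body's bore: 20 mm along the stand's +x from its origin, 85 mm above the bench.
- rack: Fixed plywood rack: base 160 x 210 x 15 mm; front (x = -62 mm, robot's side) and rear board (x = 62), 15 mm thick, 105 mm high, notched at y = 55 (left place) and -55 mm (right), flanks at 45 degrees: front notches 17 mm deep with an 18 mm flat floor, rear ones a 20 mm V. A dowel lies along x, handle out to -x, its origin at x = -34 +-10 mm, 96 mm high. Origin: on the bench under its middle; z up.
- rack_left_front (a point): Axis of a dowel resting in the left place's notch, middle of the front board.
- rack_left_rear (a point): Axis of a dowel resting in the left place's notch, middle of the rear board.
- rack_right_front (a point): Axis of a dowel resting in the right place's notch, middle of the front board.
- rack_right_rear (a point): Axis of a dowel resting in the right place's notch, middle of the rear board.
- dowel_full: Bystander: the other dowel, same as the first, lying in the rack's other place with a mill body on it. Same origin and axes.
- mill_full: Bystander: the mill body that already hangs on the other dowel, same size as the first, its bore resting on the dowel 6 mm below centre. Same origin and axes.
- glue: Bystander: yellow glue bottle, 60 mm in diameter, 160 mm tall, standing beyond the work. Origin under its middle.
- tin: Bystander: grey tin of oil, 80 mm in diameter, 90 mm tall, standing at the right of the work. Origin under its middle.
- gouge: Bystander: wood-carving gouge, 213 mm long, 27 mm thick, lying on the bench nearer to the robot, between stand and rack. Origin on the bench near its middle; x towards its blade.
There are look-alikes about, which are no part of the job. Leave any purple or red look-alike of the dowel alone.

How it is judged:
By the outcome, as a careful person would: the job done as asked, in the order asked, and still so for the second after the job is handed in, with the robot touching nothing.
It also fails if it takes over 64 s, if anything falls off the work surface, if the arm or the gripper's body presses on something with over 40 N, if the wrist force passes 120 N, or if a joint passes its speed limit or range.

## Working session

There is one attempt and no reset: what is moved stays moved. The work goes in short steps, Python scripts to look and compute and a shell command to move; the robot and the scene stay as the last step left them, time stands still between calls to the robot, and variables do not carry over. Pictures are saved under pics/ and viewed, at most 10 in all, crops included, and the job is handed in when it is done.

```bash
ls; mkdir -p pics; python3 - <<'E'
from station import r
import cv2,numpy as np
np.set_printoptions(precision=4,suppress=True)
for n in("side","top"):
    f=r.grab_frame(n); cv2.imwrite(f"pics/{n}0.png",f[:,:,::-1]); c=r.get_calibration(n)
    print(n,c, -np.array(c["R"]).T@np.array(c["t"]))
print(r.sense(), r.grip_point_offset)
E
```

```text
pics
side {'camera_matrix': array([[512.4464,   0.    , 322.3176],
       [  0.    , 512.4464, 204.0053],
       [  0.    ,   0.    ,   1.    ]]), 'k1': -0.13137139900519273, 'R': array([[-0.7243, -0.6894, -0.006 ],
       [-0.541 ,  0.5737, -0.6149],
       [ 0.4274, -0.4422, -0.7886]]), 't': array([0.3829, 0.3744, 1.3177])} [-0.0832  0.6318  1.2716]
top {'camera_matrix': array([[437.2926,   0.    , 314.3429],
       [  0.    , 437.2926, 201.6823],
       [  0.    ,   0.    ,   1.    ]]), 'k1': -0.03246131013975972, 'R': array([[ 0.0058, -0.9995, -0.0316],
       [-0.9993, -0.0046, -0.037 ],
       [ 0.0368,  0.0318, -0.9988]]), 't': array([-0.0276,  0.574 ,  1.2701])} [ 0.527  -0.0653  1.289 ]
{'time': 0.1, 'q': array([ 1.2338,  0.5371, -0.0044,  1.5387,  0.0026,  1.0673, -0.0712]), 'qd': array([ 0.0007,  0.0001, -0.0009, -0.0031, -0.0032,  0.0005,  0.0002]), 'joint_torque': array([  0.002 , -57.207 ,   0.9936, -25.2228,  -0.0562,   0.0135,
         0.    ]), 'ee_pos': array([ 0.1737, -0.6258,  0.238 ]), 'tcp_rot': array([-0.0007,  0.9908,  0.135 , -0.0001]), 'contact_force': array([ 0.248 ,  0.0415, -0.4014]), 'moment': array([ 0.0494, -0.0079,  0.0061]), 'grasp_force': 0.0, 'finger_gap': 0.9957884643598913} 0.0187
```

View pics/side0.png

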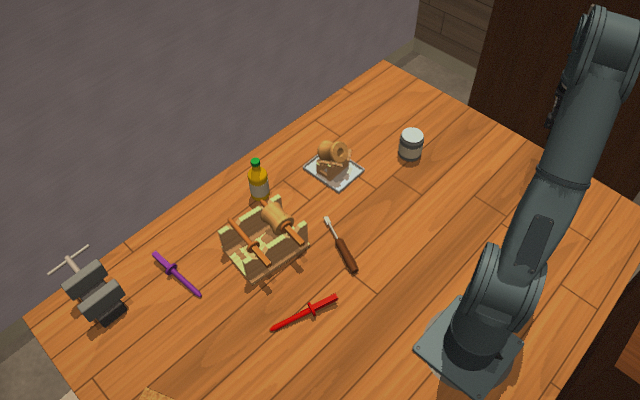

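View pics/top0.png

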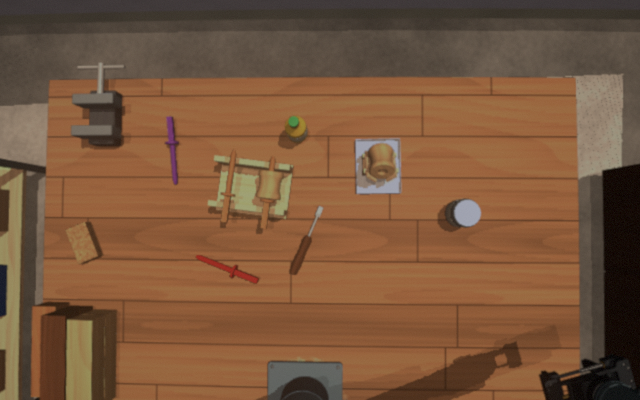

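Top view: the rack is near (252,188), with the empty dowel in its left place (230,188) and the loaded one in its right place (268,190). The stand and mill are at (379,163), the tin at (466,213), the glue at (296,127) and the gouge at (306,240). 

Dowel candidates are purple (173,150), red (228,270), plain oak in the rack (230,188) and the loaded one (268,190). The empty oak one at (230,188) fits, and I'll confirm it in an enlarged crop.

```bash
python3 - <<'E'
import cv2,numpy as np
a=cv2.imread("pics/top0.png")[140:240,205:405]; b=cv2.imread("pics/side0.png")[190:290,210:320];c=cv2.imread("pics/side0.png")[130:200,295:372]
A=cv2.resize(a,None,fx=4,fy=4,interpolation=cv2.INTER_CUBIC)
cv2.imwrite("pics/ctop.png",cv2.convertScaleAbs(A,alpha=1.4))
B=cv2.resize(b,None,fx=4,fy=4,interpolation=cv2.INTER_CUBIC); C=cv2.resize(c,None,fx=4,fy=4,interpolation=cv2.INTER_CUBIC)
o=np.zeros((400,B.shape[1]+C.shape[1],3),np.uint8);o[:,:B.shape[1]]=B;o[:C.shape[0],B.shape[1]:]=C
cv2.imwrite("pics/cside.png",o)
E
```

```text
(no output)
```

View pics/ctop.png

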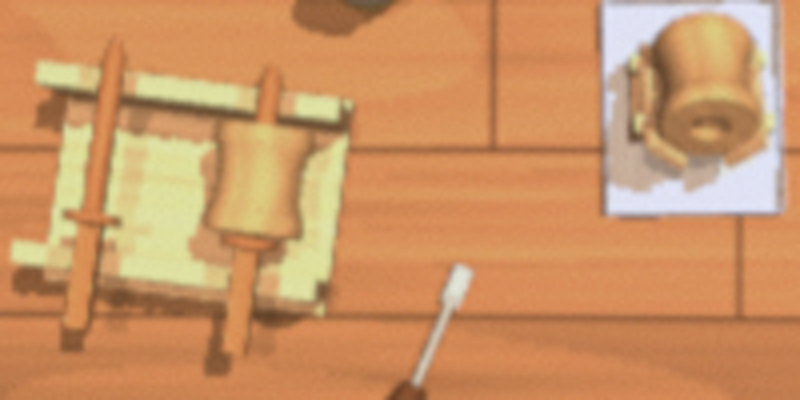

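View pics/cside.png

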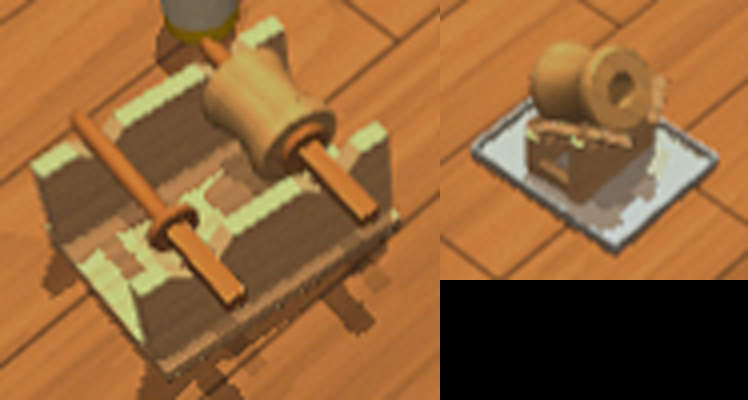

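The crops confirm it: the oak dowel in the rack's left place is bare, with its disc at the front and its tip towards the far board. Next I'll measure.

```bash
cat > h.py <<'E'
from station import r
import cv2,numpy as np
from scipy.spatial.transform import Rotation as Ro
np.set_printoptions(precision=4,suppress=True)
def ray(n,px):
    c=r.get_calibration(n);K=c["camera_matrix"];k=c["k1"]
    s=cv2.undistortPoints(np.array(px,float).reshape(-1,1,2),K,np.array([k,0,0,0.])).reshape(-1,2)
    R=np.array(c["R"]);t=np.array(c["t"])
    d=np.c_[s,np.ones(len(s))]@R
    return -R.T@t, d/np.linalg.norm(d,axis=1)[:,None]
def plane(n,px,z):
    o,d=ray(n,px);return o+d*((z-o[2])/d[:,2])[:,None]
def tri(pt,ps):
    out=[]
    for a,b in zip(np.reshape(pt,(-1,2)),np.reshape(ps,(-1,2))):
        A=np.zeros((3,3));B=np.zeros(3);L=[]
        for n,p in(("top",a),("side",b)):
            o,d=ray(n,p);M=np.eye(3)-np.outer(d[0],d[0]);A+=M;B+=M@o;L.append((M,o))
        x=np.linalg.solve(A,B);out.append(np.r_[x,max(np.linalg.norm(M@(x-o)) for M,o in L)*1e3])
    return np.array(out)
def tool():
    s=r.sense();q=np.roll(s["tcp_rot"],-1);return np.array(s["ee_pos"]),Ro.from_quat(q).as_matrix()
def rows(x,y,z):pass
E
cat > m.py <<'E'
from h import *
T=cv2.imread("pics/top0.png");S=cv2.imread("pics/side0.png")
def tray(img,n,box):
    x0,y0,x1,y1=box;g=cv2.cvtColor(img[y0:y1,x0:x1],cv2.COLOR_BGR2HSV)
    m=((g[...,1]<70)&(g[...,2]>90)).astype(np.uint8)
    c=np.vstack([k for k in cv2.findContours(m,0,2)[0] if len(k)>5]).reshape(-1,2)+[x0,y0]
    P=plane(n,c,.012)[:,:2]
    (cx,cy),sz,a=cv2.minAreaRect((P*1000).astype(np.float32));print(n,"tray",cx,cy,sz,a,cv2.boxPoints(((cx,cy),sz,a)))
tray(T,"top",(345,130,410,200));tray(S,"side",(300,135,370,195))
o=lambda px,py:(px/4+205,py/4+140)
s=lambda px,py:(px/4+210,py/4+190)
print("dowel tip,disc,end",tri([o(113,48),o(93,218),o(75,326)],[s(80,118),s(172,230),s(233,298)]))
print("top plane .1",plane("top",[o(113,48),o(93,218),o(75,326)],.096))
print("side plane",plane("side",[s(80,118),s(172,230),s(233,298)],.096))
print("full end, tip",tri([o(236,348),o(269,72)],[s(370,214),s(205,45)]))
print("bore up",tri([o(711,126)],[((622-440)/4+295,152)]))
print("rack base/board corners",plane("top",[o(40,72),o(350,108),o(12,252),o(325,300)],.105))
E
python3 m.py
```

```text
top tray 680.8952026367188 -208.70510864257812 (161.2969207763672, 131.43234252929688) 0.23931601643562317 [[ 599.973  -143.3264]
 [ 600.5219 -274.7576]
 [ 761.8174 -274.0839]
 [ 761.2685 -142.6526]]
side tray 678.0777587890625 -208.0172119140625 (163.5528564453125, 130.71250915527344) 2.193997383117676 [[ 593.8593 -145.8395]
 [ 598.8633 -276.4562]
 [ 762.2963 -270.1949]
 [ 757.2922 -139.5782]]
dowel tip,disc,end [[0.706  0.1962 0.0993 1.107 ]
 [0.59   0.211  0.0922 0.142 ]
 [0.5157 0.2212 0.099  0.523 ]]
top plane .1 [[0.7073 0.1977 0.096 ]
 [0.5897 0.21   0.096 ]
 [0.5153 0.2215 0.096 ]]
side plane [[0.7072 0.1944 0.096 ]
 [0.5879 0.2124 0.096 ]
 [0.5177 0.2204 0.096 ]]
full end, tip [[0.5002 0.1097 0.0946 1.0273]
 [0.6903 0.0889 0.0977 0.2572]]
bore up [[ 0.653  -0.2133  0.1017  0.8161]]
rack base/board corners [[0.6894 0.246  0.105 ]
 [0.6649 0.0325 0.105 ]
 [0.5657 0.2636 0.105 ]
 [0.5341 0.0485 0.105 ]]
```

```bash
cat >> h.py <<'E'
def goal(grip,head,pitch):
    """grip point, dowel heading and downward pitch in deg -> tool-frame shift and turn"""
    h,p=np.radians([head,pitch])
    x=np.array([np.cos(h)*np.cos(p),np.sin(h)*np.cos(p),-np.sin(p)])
    y=np.array([np.sin(h),-np.cos(h),0]);z=np.cross(x,y)
    P,R=tool();G=np.c_[x,y,z];tcp=np.array(grip)+r.grip_point_offset*z
    print("shift",R.T@(tcp-P),"turn",np.degrees(Ro.from_matrix(R.T@G).as_rotvec()))
def now():
    P,R=tool();s=r.sense();x=R[:,0]
    print("t",s["time"],"grip",P-r.grip_point_offset*R[:,2],"head",np.degrees(np.arctan2(x[1],x[0])),"pitch",np.degrees(np.arcsin(-x[2])),"roll",np.degrees(np.arcsin(R[2,1])),"F",s["contact_force"],"gap",s["finger_gap"],s["grasp_force"],"q",s["q"])
E
python3 -c "
from h import *
goal([.45,-.3,.27],-7.2,0);goal([.5325,.2187,.20],-7.2,0)"
```

```text
shift [ 0.3534 -0.24   -0.013 ] turn [-0.0842  0.0223 22.7193]
shift [ 0.5717 -0.7176  0.0577] turn [-0.0842  0.0223 22.7193]
```

```bash
python3 -m crank '{"delta_pos":[[0.353,-0.24,-0.013],[0.353,-0.24,-0.013],[0.353,-0.24,-0.013],[0.353,-0.24,-0.013],[0.353,-0.24,-0.013],[0.353,-0.24,-0.013],[0.353,-0.24,-0.013],[0.353,-0.24,-0.013],[0.353,-0.24,-0.013],[0.353,-0.24,-0.013]],"turn":[[0,0,22.7],[0,0,22.7],[0,0,22.7],[0,0,22.7],[0,0,22.7],[0,0,22.7],[0,0,22.7],[0,0,22.7],[0,0,22.7],[0,0,22.7]]}' 1; python3 -c "
from h import *
now();goal([.5325,.2187,.20],-7.2,0)"
```

```text
time: 0.93
ee_pos: [0.4438, -0.3068, 0.2513]
tcp_rot: [-0.0, 0.998, -0.063, -0.0]
contact_force: [0.0, -0.9, -0.0]
finger_gap: 1.004
grasp_force: 0.0
t 0.9333 grip [ 0.4438 -0.3068  0.27  ] head -7.190234004712102 pitch 0.020385961314078563 roll -0.0017627296785476078 F [ 0.0034 -0.9237 -0.011 ] gap 1.0044942459109356 0.0 q [ 0.5696  0.3357 -0.06    1.8171  0.0238  0.9898 -1.1964]
shift [ 0.0223 -0.5325  0.07  ] turn [-0.0018  0.0204  0.0098]
```

```bash
python3 -m crank '{"delta_pos":[[0.022,-0.4,0.0],[0.022,-0.4,0.0],[0.022,-0.4,0.0],[0.022,-0.4,0.0],[0.022,-0.4,0.0],[0.022,-0.4,0.0],[0.022,-0.4,0.0],[0.022,-0.4,0.0],[0.022,-0.4,0.0],[0.022,-0.4,0.0]],"turn":[[0,0,0],[0,0,0],[0,0,0],[0,0,0],[0,0,0],[0,0,0],[0,0,0],[0,0,0],[0,0,0],[0,0,0]]}' >/dev/null;  python3 -c "
from h import *
now();goal([.5325,.2187,.20],-7.2,0)"
```

```text
t 1.7667 grip [0.5146 0.0905 0.2701] head -6.936739548023788 pitch 0.009581327688215274 roll -0.10916082848560088 F [ 0.52   -0.4131 -0.047 ] gap 0.9954911578692169 0.0 q [-0.0362  0.3198 -0.2723  1.8489  0.0995  0.9855 -2.0422]
shift [ 0.0023 -0.1293  0.0703] turn [-0.1091  0.0098  0.2633]
```

```bash
python3 -m crank '{"delta_pos":[[0,-0.03,0.015],[0,-0.06,0.03],[0,-0.1,0.045],[0,-0.132,0.06],[0,-0.132,0.07],[0,-0.132,0.07],[0,-0.132,0.07],[0,-0.132,0.07]],"turn":[[0,0,0],[0,0,0],[0,0,0],[0,0,0],[0,0,0],[0,0,0],[0,0,0],[0,0,0]]}' >/dev/null; python3 -c "
from h import *
now();goal([.5325,.2187,.096],-7.2,0)
for n in('top','side'): cv2.imwrite(f'pics/{n}1.png',r.grab_frame(n)[:,:,::-1])
a=cv2.imread('pics/top1.png')[140:240,195:295];b=cv2.imread('pics/side1.png')[180:300,190:320]
a=cv2.resize(a,(400,400),interpolation=2);b=cv2.resize(b,(400,400),interpolation=2);cv2.imwrite('pics/c1.png',cv2.convertScaleAbs(np.hstack([a,b]),alpha=1.4))"
```

```text
t 2.4333 grip [0.5318 0.2148 0.2005] head -7.30142871967283 pitch -0.025354786272790253 roll 0.04837252596888422 F [ 0.9993  0.1667 -0.1976] gap 0.9966165509298046 0.0 q [-0.2483  0.4923 -0.2834  1.7823  0.172   0.8911 -2.3065]
shift [ 0.0001 -0.004   0.1045] turn [ 0.0484 -0.0253 -0.1014]
```

View pics/c1.png

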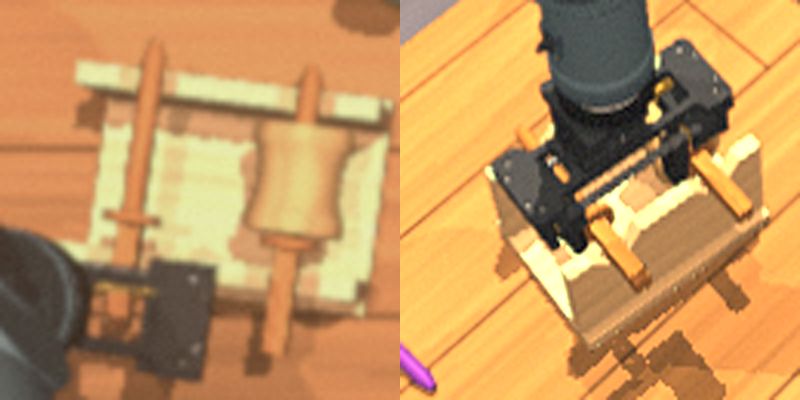

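The view shows the open fingers straddling the handle in the left place (top view about (225,212)), with the neighbour clear. I'll descend and grip.

```bash
python3 -m crank '{"delta_pos":[[0,-0.004,0.015],[0,-0.004,0.03],[0,-0.004,0.045],[0,-0.004,0.06],[0,-0.004,0.075],[0,-0.004,0.088],[0,-0.004,0.097],[0,-0.004,0.102],[0,-0.004,0.1045],[0,-0.004,0.1045]],"turn":[[0,0,0],[0,0,0],[0,0,0],[0,0,0],[0,0,0],[0,0,0],[0,0,0],[0,0,0],[0,0,0],[0,0,0]]}' >/dev/null; python3 -c "
from h import *
now();goal([.5325,.2187,.096],-7.2,0)"; python3 -m crank '{"delta_pos":[[0,0,0],[0,0,0],[0,0,0],[0,0,0],[0,0,0],[0,0,0],[0,0,0],[0,0,0]],"turn":[[0,0,0],[0,0,0],[0,0,0],[0,0,0],[0,0,0],[0,0,0],[0,0,0],[0,0,0]]}' 0;python3 -c "
from h import *
now()"
```

```text
t 3.3667 grip [0.532  0.2203 0.0955] head -7.194331902949241 pitch 0.0015943161525637777 roll 0.005030735170948244 F [-0.4756 -0.0156 -0.459 ] gap 1.0022366684253272 0.0 q [-0.2871  0.6463 -0.2461  1.8307  0.2319  0.6926 -2.361 ]
shift [ 0.0007  0.0015 -0.0005] turn [0.005  0.0016 0.0057]
time: 4.03
ee_pos: [0.5319, 0.2204, 0.0769]
tcp_rot: [-0.0, 0.998, -0.063, 0.0]
contact_force: [-0.2, 0.2, -1.0]
finger_gap: 0.419
grasp_force: 0.0
t 4.0333 grip [0.5319 0.2204 0.0956] head -7.183863623326377 pitch -0.002655493868572594 roll -0.00021674632653016017 F [-0.182   0.1657 -1.0462] gap 0.4189255487251312 0.0 q [-0.2872  0.6461 -0.2461  1.8308  0.2318  0.6926 -2.3611]
```

```bash
python3 -m crank '{"delta_pos":[[0,0,0],[0,0,0],[0,0,0],[0,0,0],[0,0,0],[0,0,0],[0,0,0],[0,0,0]],"turn":[[0,0,0],[0,0,0],[0,0,0],[0,0,0],[0,0,0],[0,0,0],[0,0,0],[0,0,0]]}' 0;python3 -c "
from h import *
now()"
```

```text
time: 4.7
ee_pos: [0.5318, 0.2202, 0.0769]
tcp_rot: [0.0, 0.998, -0.063, -0.0]
contact_force: [-0.1, -1.7, 0.5]
finger_gap: 0.174
grasp_force: 30.0
t 4.7 grip [0.5318 0.2202 0.0956] head -7.1928777494057465 pitch 0.007904215859269759 roll 0.01652847543856398 F [-0.1157 -1.6899  0.5403] gap 0.17445208567818662 30.000050738453865 q [-0.2871  0.6461 -0.246   1.8309  0.2319  0.6928 -2.3611]
```

```bash
python3 -m crank '{"delta_pos":[[0,0,-0.01],[0,0,-0.025],[0,0,-0.045],[0,0,-0.065],[0,0,-0.085],[0,0,-0.105],[0,0,-0.125],[0,0,-0.14],[-0.01,0,-0.15],[-0.02,0,-0.15]],"turn":[[0,0,0],[0,0,0],[0,0,0],[0,0,0],[0,0,0],[0,0,0],[0,0,0],[0,0,0],[0,0,0],[0,0,0]]}';python3 - <<'E'
from h import *
now();goal([.45,-.2105,.25],0.5,0);goal([.4543,-.2105,.218],0.5,30)
o=lambda px,py:(px/4+205,py/4+140)
print(plane("top",[o(713,88),o(707,30)],[.1]) if 0 else plane("top",[o(713,126),o(705,60)],.10))
# mill mask midline in the top picture
T=cv2.imread("pics/top0.png")[138:182,355:402];g=cv2.cvtColor(T,cv2.COLOR_BGR2HSV)
m=(g[...,1]>75)
for y in range(4,42,3):
    xs=np.where(m[y])[0]; print(y+138,xs.min()+355,xs.max()+355,len(xs))
E
```

```text
time: 5.53
ee_pos: [0.5132, 0.2239, 0.2298]
tcp_rot: [-0.001, 0.998, -0.063, 0.002]
contact_force: [0.4, 0.5, -0.9]
finger_gap: 0.174
grasp_force: 30.0
t 5.5333 grip [0.5131 0.2238 0.2485] head -7.204192640606141 pitch -0.24204794184639067 roll -0.17088677470449173 F [ 0.4442  0.5301 -0.924 ] gap 0.17443666432813962 29.999796152114868 q [-0.2546  0.4097 -0.305   1.7803  0.146   0.9684 -2.3147]
shift [-0.0082  0.4389 -0.0028] turn [-0.1544 -0.2532 -7.7038]
shift [-0.0134  0.4397  0.0266] turn [ -2.1681 -30.2075  -7.4879]
[[ 0.6538 -0.2143  0.1   ]
 [ 0.6989 -0.209   0.1   ]]
142 400 401 2
145 374 401 17
148 370 401 24
151 368 401 27
154 364 401 32
157 362 401 34
160 362 401 34
163 362 401 34
166 362 401 34
169 362 401 36
172 355 401 37
175 355 401 33
178 355 401 28
```

```bash
python3 -m crank '{"delta_pos":[[-0.01,0.01,0],[-0.03,0.03,0],[-0.04,0.06,0],[-0.045,0.095,0],[-0.05,0.13,0],[-0.05,0.165,0],[-0.05,0.2,0],[-0.045,0.235,0],[-0.04,0.27,0],[-0.035,0.305,0]],"turn":[[0,0,-0.5],[0,0,-1],[0,0,-2],[0,0,-3],[0,0,-4],[0,0,-5],[0,0,-6],[0,0,-7],[0,0,-7.5],[0,0,-7.9]]}';python3 - <<'E'
from h import *
now();goal([.4543,-.2115,.218],0.7,30)
E
```

```text
time: 6.37
ee_pos: [0.4381, -0.0764, 0.2268]
tcp_rot: [-0.0, 1.0, 0.007, -0.0]
contact_force: [1.2, 1.2, -0.3]
finger_gap: 0.172
grasp_force: 30.0
t 6.3667 grip [ 0.4381 -0.0764  0.2455] head 0.8014428762947107 pitch 0.013198760817080175 roll -0.00636824882417041 F [ 1.2414  1.2029 -0.3288] gap 0.17222319761047128 30.00103946775198 q [ 0.2429  0.2117 -0.1935  2.0596  0.0525  0.8751 -1.5369]
shift [0.005  0.1353 0.0249] turn [  0.0203 -29.9868   0.1008]
```

```bash
python3 -m crank '{"delta_pos":[[0,0.03,0],[0,0.06,0],[0,0.09,0.002],[0,0.115,0.006],[0.002,0.13,0.012],[0.004,0.135,0.018],[0.005,0.135,0.023],[0.005,0.135,0.025],[0.005,0.135,0.025],[0.005,0.135,0.025]],"turn":[[0,-3,0],[0,-7,0],[0,-11,0],[0,-16,0],[0,-21,0],[0,-25,0],[0,-28,0],[0,-30,0],[0,-30,0],[0,-30,0]]}';python3 - <<'E'
from h import *
now();goal([.4543,-.2115,.218],0.7,30)
for n in('top','side'): cv2.imwrite(f'pics/{n}2.png',r.grab_frame(n)[:,:,::-1])
a=cv2.imread('pics/top2.png')[140:240,335:435];b=cv2.imread('pics/side2.png')[125:225,310:410]
a=cv2.resize(a,(400,400),interpolation=2);b=cv2.resize(b,(400,400),interpolation=2);cv2.imwrite('pics/c2.png',cv2.convertScaleAbs(np.hstack([a,b]),alpha=1.4))
E
```

```text
time: 7.2
ee_pos: [0.4457, -0.2095, 0.2012]
tcp_rot: [0.001, 0.966, 0.007, -0.259]
contact_force: [-0.0, -0.8, -0.7]
finger_gap: 0.176
grasp_force: 30.0
t 7.2 grip [ 0.455  -0.2094  0.2174] head 0.8036384793280721 pitch 30.020081875700452 roll -0.047452092153730877 F [-0.0082 -0.81   -0.7252] gap 0.17640141342854715 29.999907799065113 q [ 0.3029  0.6171 -0.0644  1.6163  0.1645  1.4228 -1.3834]
shift [-0.0009  0.0021 -0.0002] turn [-0.003   0.0201  0.0897]
```

View pics/c2.png

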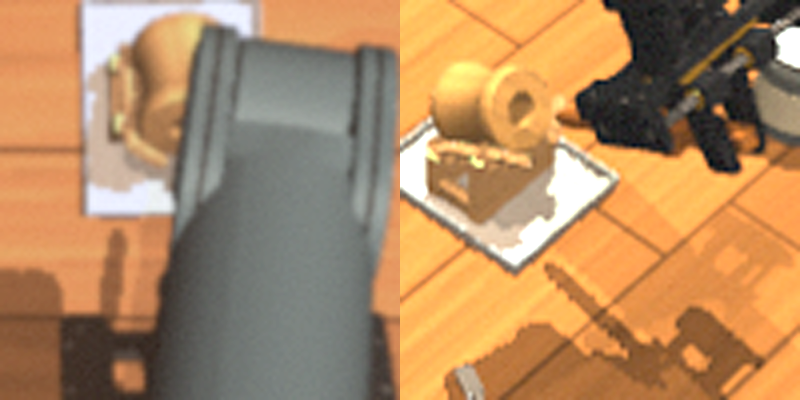

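The side view shows the dowel tip at about (350,154) and the mill bore at about (340,151). In the top view the arm hides both. I'll check the line against the side view.

```bash
cat >> h.py <<'E'
def proj(n,X):
    c=r.get_calibration(n)
    return cv2.projectPoints(np.reshape(X,(-1,1,3)).astype(float),cv2.Rodrigues(np.array(c["R"]))[0],np.array(c["t"]),c["camera_matrix"],np.array([c["k1"],0,0,0.]))[0].reshape(-1,2)
E
python3 - <<'E'
from h import *
P,R=tool();g=P-r.grip_point_offset*R[:,2];x=R[:,0]
print("tip",g+.18*x,proj("side",[g+.14*x,g+.18*x,g+.23*x]))
print("bore exp",proj("side",[[.6535,-.2115,.103],[.6535,-.2085,.103],[.6535,-.2145,.103],[.6635,-.2115,.103]]))
S=cv2.imread("pics/side2.png")
c=cv2.resize(S[135:175,315:375],None,fx=13,fy=13,interpolation=2)
cv2.imwrite("pics/c3.png",cv2.convertScaleAbs(c,alpha=1.3))
E
```

```text
tip [ 0.6109 -0.208   0.1286] [[358.3448 154.7281]
 [349.4123 153.6396]
 [338.714  152.3416]]
bore exp [[339.7408 151.9251]
 [339.0976 152.4278]
 [340.3828 151.4232]
 [337.3971 150.3498]]
```

View pics/c3.png

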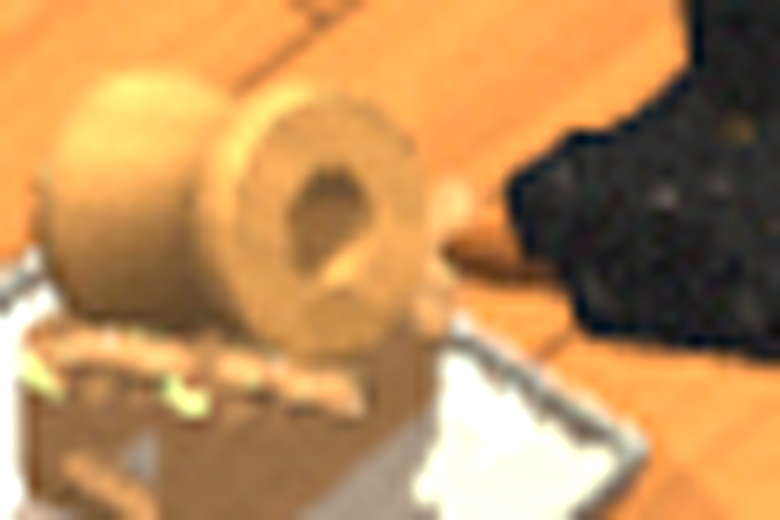

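The commanded tip projects onto the seen tip to within 0.3 px. The bore lies where I measured it, about 1–2 mm further right. I'll correct for that and enter slowly.

```bash
python3 -m crank '{"delta_pos":[[0,0.003,0],[0.005,0.003,0],[0.015,0.003,0],[0.025,0.003,0],[0.035,0.003,0],[0.045,0.003,0],[0.052,0.003,0],[0.058,0.003,0],[0.062,0.003,0],[0.064,0.003,0]],"turn":[[0,0,0],[0,0,0],[0,0,0],[0,0,0],[0,0,0],[0,0,0],[0,0,0],[0,0,0],[0,0,0],[0,0,0]]}';python3 - <<'E'
from h import *
now();goal([.5981,-.2132,.135],0.7,30)
s=r.sense();print(s["moment"])
E
```

```text
time: 8.13
ee_pos: [0.5017, -0.2124, 0.1694]
tcp_rot: [0.002, 0.966, 0.006, -0.259]
contact_force: [0.3, 0.2, 0.2]
finger_gap: 0.178
grasp_force: 30.0
t 8.1333 grip [ 0.5111 -0.2123  0.1856] head 0.7370513173739708 pitch 30.022973270527494 roll -0.009685633527787453 F [0.3128 0.2014 0.1567] gap 0.17756948985908336 29.99985381960869 q [ 0.2809  0.7408 -0.0617  1.4719  0.1606  1.4451 -1.3957]
shift [0.1007 0.002  0.0002] turn [0.0073 0.023  0.0321]
[ 0.0262 -0.5151 -0.0139]
```

```bash
python3 -m crank '{"delta_pos":[[0.004,0,0],[0.009,0,0],[0.015,0,0],[0.021,0,0],[0.027,0,0],[0.033,0,0],[0.039,0,0],[0.044,0,0],[0.048,0,0],[0.05,0,0]],"turn":[[0,0,0],[0,0,0],[0,0,0],[0,0,0],[0,0,0],[0,0,0],[0,0,0],[0,0,0],[0,0,0],[0,0,0]]}'|grep force;python3 - <<'E'
from h import *
now();goal([.5981,-.2132,.135],0.7,30)
s=r.sense();print(s["moment"])
E
```

```text
contact_force: [-0.4, -0.5, -0.4]
grasp_force: 30.0
t 8.9667 grip [ 0.5544 -0.2118  0.1606] head 0.7338263551143634 pitch 30.01300096074853 roll -0.00957317218941576 F [-0.3984 -0.4613 -0.3965] gap 0.17416249710500684 30.000028274953365 q [ 0.2622  0.8371 -0.0598  1.3489  0.1559  1.4725 -1.4039]
shift [0.0507 0.002  0.0003] turn [0.0059 0.013  0.0293]
[ 0.0291 -0.4963 -0.0171]
```

```bash
python3 -m crank '{"delta_pos":[[0.004,0.0005,0],[0.009,0.001,0],[0.015,0.001,0],[0.021,0.001,0],[0.027,0.001,0],[0.033,0.001,0],[0.038,0.001,0],[0.042,0.001,0],[0.046,0.001,0],[0.048,0.001,0]],"turn":[[0,0,0],[0,0,0],[0,0,0],[0,0,0],[0,0,0],[0,0,0],[0,0,0],[0,0,0],[0,0,0],[0,0,0]]}'|grep force;python3 - <<'E'
from h import *
now();goal([.5981,-.2132,.135],0.7,30)
s=r.sense();print(s["moment"])
for n in('top','side'): cv2.imwrite(f'pics/{n}4.png',r.grab_frame(n)[:,:,::-1])
a=cv2.imread('pics/top4.png')[140:240,335:435];b=cv2.imread('pics/side4.png')[115:190,290:365]
a=cv2.resize(a,(400,400),interpolation=2);b=cv2.resize(b,(400,400),interpolation=2);cv2.imwrite('pics/c4.png',cv2.convertScaleAbs(np.hstack([a,b]),alpha=1.4))
E
```

```text
contact_force: [1.1, -0.3, -0.7]
grasp_force: 30.0
t 9.8 grip [ 0.5959 -0.2123  0.1367] head 0.728564282949055 pitch 30.005691380369118 roll -0.005812829089694196 F [ 1.1344 -0.2952 -0.6646] gap 0.17497692605830734 29.999950379133224 q [ 0.246   0.9333 -0.0566  1.2157  0.1516  1.5098 -1.4071]
shift [0.0027 0.001  0.0004] turn [0.0076 0.0057 0.0247]
[ 0.0575 -0.5412 -0.0015]
```

View pics/c4.png

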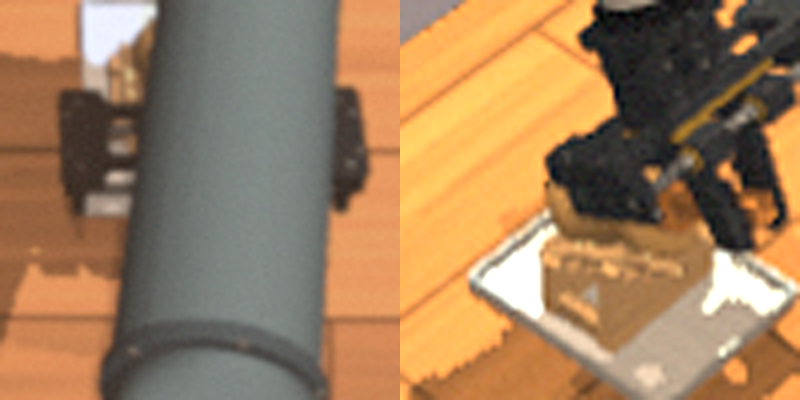

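The mill still sits in the cradle, with the dowel inside and the disc about 6 mm from its end face. I'll push 4 mm further, then work out the tilt and lift.

```bash
python3 -m crank '{"delta_pos":[[0.001,0,0],[0.002,0,0],[0.003,0,0],[0.004,0,0],[0.004,0,0]],"turn":[[0,0,0],[0,0,0],[0,0,0],[0,0,0],[0,0,0]]}'|grep force;python3 - <<'E'
from h import *
now()
P,R=tool();g=P-r.grip_point_offset*R[:,2];V=g+.068*R[:,0]
for p,L in((26,.001),(22,.003),(18,.006)):
    q=np.radians(p);d=np.array([np.cos(q),np.cos(q)*np.sin(np.radians(.7)),-np.sin(q)])
    goal(V+[0,0,L]-.068*d,.7,p)
print(r.sense()["moment"])
E
```

```text
contact_force: [0.8, -0.0, -0.6]
grasp_force: 30.0
t 10.3167 grip [ 0.599  -0.2123  0.135 ] head 0.7188925261665441 pitch 30.005289652003277 roll 0.0016597773091534913 F [ 0.7762 -0.05   -0.6104] gap 0.17609773423561273 29.999877959489822 q [ 0.2448  0.9405 -0.0563  1.205   0.1512  1.5133 -1.4072]
shift [ 0.001  -0.      0.0038] turn [0.0108 4.0053 0.0168]
shift [ 0.0018 -0.      0.0067] turn [0.0102 8.0053 0.0171]
shift [ 0.0024 -0.      0.0085] turn [ 0.0096 12.0053  0.0175]
[-0.0157 -0.477  -0.0116]
```

```bash
python3 -m crank '{"delta_pos":[[0.0002,0,0.0013],[0.0006,0,0.0026],[0.001,0,0.0038],[0.0013,0,0.0048],[0.0016,0,0.0058],[0.0018,0,0.0067],[0.002,0,0.0073],[0.0022,0,0.0079],[0.0024,0,0.0085],[0.0024,0,0.0085]],"turn":[[0,1.3,0],[0,2.7,0],[0,4,0],[0,5.3,0],[0,6.7,0],[0,8,0],[0,9.3,0],[0,10.7,0],[0,12,0],[0,12,0]]}'|grep force;python3 - <<'E'
from h import *
now()
P,R=tool();g=P-r.grip_point_offset*R[:,2];V=g+.068*R[:,0]
for p,L in((14,.005),(7,.013),(0,.025)):
    q=np.radians(p);d=np.array([np.cos(q),np.cos(q)*np.sin(np.radians(.7)),-np.sin(q)])
    goal(V+[0,0,L]-.068*d,.7,p)
print(r.sense()["moment"])
E
```

```text
contact_force: [-0.1, -0.7, -2.2]
grasp_force: 30.0
t 11.15 grip [ 0.5926 -0.2128  0.1285] head 0.6782558931842998 pitch 17.973763241116757 roll 0.015629807777139074 F [-0.1322 -0.736  -2.2005] gap 0.17437212096533256 29.999762289226055 q [ 0.2883  0.8131 -0.0857  1.4144  0.1417  1.2263 -1.408 ]
shift [-0.0001  0.     -0.0001] turn [ 0.0104  3.9738 -0.0203]
shift [0.0008 0.     0.0002] turn [ 0.0117 10.9738 -0.0197]
shift [ 0.0014  0.     -0.0037] turn [ 0.0129 17.9738 -0.019 ]
[ 0.0372 -0.2293 -0.0093]
```

```bash
python3 -m crank '{"delta_pos":[[0,0,0],[0,0,0],[0.0002,0,0],[0.0005,0,0.0002],[0.0008,0,0.0002],[0.001,0,-0.0005],[0.0012,0,-0.0015],[0.0013,0,-0.0025],[0.0014,0,-0.0037],[0.0014,0,-0.0037]],"turn":[[0,2,0],[0,4,0],[0,6.5,0],[0,9,0],[0,11,0],[0,13,0],[0,15,0],[0,16.7,0],[0,18,0],[0,18,0]]}'|grep force;python3 - <<'E'
from h import *
now()
P,R=tool();g=P-r.grip_point_offset*R[:,2]
goal(g+[-.005,0,.06],.7,-6)
print(r.sense()["moment"])
E
```

```text
contact_force: [0.1, -0.1, -1.5]
grasp_force: 30.0
t 11.9833 grip [ 0.5891 -0.2128  0.1322] head 0.6839971770747033 pitch 0.043098624012221504 roll 0.005650287262622961 F [ 0.052  -0.1493 -1.5289] gap 0.17244001762537273 29.999626614153385 q [ 0.3716  0.651  -0.137   1.6849  0.1145  0.8142 -1.3753]
shift [-0.0031 -0.0001 -0.0601] turn [ 0.0065  6.0431 -0.0157]
[-0.0354  0.1949  0.0345]
```

```bash
python3 -m crank '{"delta_pos":[[0,0,-0.004],[0,0,-0.01],[-0.001,0,-0.018],[-0.001,0,-0.028],[-0.002,0,-0.038],[-0.002,0,-0.048],[-0.003,0,-0.056],[-0.003,0,-0.06],[-0.003,0,-0.06],[-0.003,0,-0.06]],"turn":[[0,0.5,0],[0,1.5,0],[0,3,0],[0,4,0],[0,5,0],[0,6,0],[0,6,0],[0,6,0],[0,6,0],[0,6,0]]}'|grep force;python3 - <<'E'
from h import *
now()
goal([.44,-.205,.25],.7,-6)
print(r.sense()["moment"])
for n in('top','side'): cv2.imwrite(f'pics/{n}5.png',r.grab_frame(n)[:,:,::-1])
a=cv2.imread('pics/top5.png')[130:230,335:435];b=cv2.imread('pics/side5.png')[95:195,290:390]
a=cv2.resize(a,(400,400),interpolation=2);b=cv2.resize(b,(400,400),interpolation=2);cv2.imwrite('pics/c5.png',cv2.convertScaleAbs(np.hstack([a,b]),alpha=1.4))
E
```

```text
contact_force: [0.1, 0.2, -1.4]
grasp_force: 30.0
t 12.8167 grip [ 0.5852 -0.2124  0.1922] head 0.7256991368709239 pitch -6.017574655455045 roll 0.005008835918341402 F [ 0.1044  0.1574 -1.4373] gap 0.1747469658221045 29.999732114374638 q [ 0.4185  0.524  -0.1711  1.7451  0.0793  0.7794 -1.3375]
shift [-0.1382 -0.0093 -0.0727] turn [ 0.0023 -0.0176  0.0256]
[-0.0161  0.246  -0.0474]
```

View pics/c5.png

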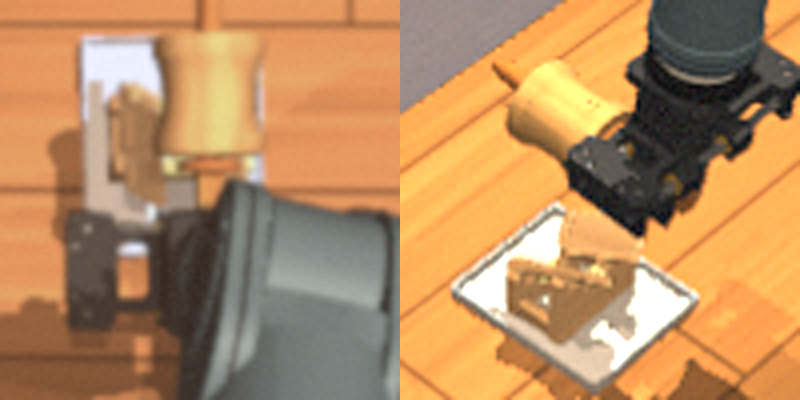

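The mill hangs on the spindle close to the disc, clear of the cradle. The tip is visible at side pixel (414,112). I'll compare it with the prediction to check for swing.

```bash
python3 - <<'E'
from h import *
P,R=tool();g=P-r.grip_point_offset*R[:,2];x=R[:,0];z=R[:,2]
print("tip pred",proj("side",[g+.18*x,g+.18*x+.01*z]),proj("top",[g+.18*x,g+.06*x,g+.064*x]))
E
python3 -m crank '{"delta_pos":[[-0.006,0,-0.003],[-0.02,0,-0.01],[-0.036,0,-0.02],[-0.052,0,-0.03],[-0.068,0,-0.04],[-0.084,0,-0.05],[-0.1,0,-0.06],[-0.116,0,-0.066],[-0.128,0,-0.07],[-0.138,-0.009,-0.073]],"turn":[[0,0,0],[0,0,0],[0,0,0],[0,0,0],[0,0,0],[0,0,0],[0,0,0],[0,0,0],[0,0,0],[0,0,0]]}'|grep force; python3 -c "
from h import *
now();goal([.45,.10,.25],-7.2,-6)"
```

```text
tip pred [[313.6304 110.3518]
 [313.4474 112.6207]] [[387.0175 122.5778]
 [387.0397 171.0808]
 [387.0399 169.4736]]
contact_force: [0.4, -0.1, -1.1]
grasp_force: 30.0
t 13.75 grip [ 0.4385 -0.2068  0.2503] head 0.5667128648648143 pitch -5.982252357782518 roll 0.047271892282724486 F [ 0.4354 -0.13   -1.0791] gap 0.17882026144463478 29.999257363379 q [ 0.5472  0.2267 -0.1996  2.031   0.0115  0.7904 -1.2139]
shift [ 0.0144 -0.3064  0.0016] turn [-0.7632  0.0145  7.7243]
```

```bash
python3 -m crank '{"delta_pos":[[0,-0.008,0],[0,-0.025,0],[0,-0.055,0],[0.002,-0.09,0],[0.005,-0.13,0],[0.008,-0.17,0],[0.01,-0.21,0],[0.012,-0.25,0.001],[0.014,-0.285,0.001],[0.0144,-0.306,0.0016]],"turn":[[0,0,0],[0,0,0.5],[-0.1,0,1.5],[-0.2,0,2.5],[-0.3,0,3.5],[-0.5,0,4.6],[-0.6,0,5.7],[-0.7,0,6.8],[-0.76,0,7.5],[-0.76,0,7.7]]}'|grep force; python3 -c "
from h import *
now();goal([.46,.229,.25],-7.2,-2);goal([.5239,.2212,.25],-7.2,-2)"
```

```text
contact_force: [-0.0, -0.4, -1.7]
grasp_force: 30.0
t 14.5833 grip [0.4506 0.1065 0.2503] head -6.768556401688901 pitch -6.0308469613358335 roll -0.18602150210212662 F [-0.0388 -0.3758 -1.7101] gap 0.17417002379859303 29.99997965991497 q [-0.0036  0.2016 -0.3973  2.0749  0.1769  0.7942 -2.1976]
shift [-0.0064 -0.1227  0.0001] turn [-0.2172 -4.0301  0.4371]
shift [ 0.0576 -0.1224  0.0068] turn [-0.2172 -4.0301  0.4371]
```

```bash
python3 -m crank '{"delta_pos":[[0,-0.02,0],[0,-0.05,0],[0,-0.08,0],[0.005,-0.105,0.001],[0.015,-0.12,0.002],[0.03,-0.122,0.004],[0.045,-0.122,0.006],[0.055,-0.122,0.007],[0.0576,-0.1224,0.007],[0.0576,-0.1224,0.007]],"turn":[[0,0,0.2],[0,-0.5,0.4],[0,-1,0.4],[-0.1,-1.5,0.4],[-0.2,-2,0.4],[-0.2,-3,0.4],[-0.2,-4,0.4],[-0.2,-4,0.4],[-0.2,-4,0.4],[-0.2,-4,0.4]]}'|grep force; python3 - <<'E'
from h import *
now();goal([.5239,.2212,.13],-7.2,-1);
P,R=tool();g=P-r.grip_point_offset*R[:,2];x=R[:,0]
print(proj("side",[g+.18*x]),proj("top",[g+.18*x,g+.06*x]))
for n in('top','side'): cv2.imwrite(f'pics/{n}6.png',r.grab_frame(n)[:,:,::-1])
a=cv2.imread('pics/top6.png')[130:230,195:295];b=cv2.imread('pics/side6.png')[150:270,180:300]
a=cv2.resize(a,(400,400),interpolation=2);b=cv2.resize(b,(400,400),interpolation=2);cv2.imwrite('pics/c6.png',cv2.convertScaleAbs(np.hstack([a,b]),alpha=1.4))
E
```

```text
contact_force: [-0.5, -0.2, -1.9]
grasp_force: 30.0
t 15.4167 grip [0.5246 0.2155 0.2489] head -7.4685634278038675 pitch -1.975100458378061 roll 0.11727760513291605 F [-0.4991 -0.2001 -1.8859] gap 0.1743906697331064 29.999709203839302 q [-0.1621  0.4233 -0.4119  1.7752  0.2302  0.9613 -2.3712]
shift [-0.0059 -0.0059  0.1188] turn [ 0.1243 -0.9748 -0.2695]
[[222.7335 183.8918]] [[221.1826 143.8481]
 [214.4481 193.3966]]
```

View pics/c6.png

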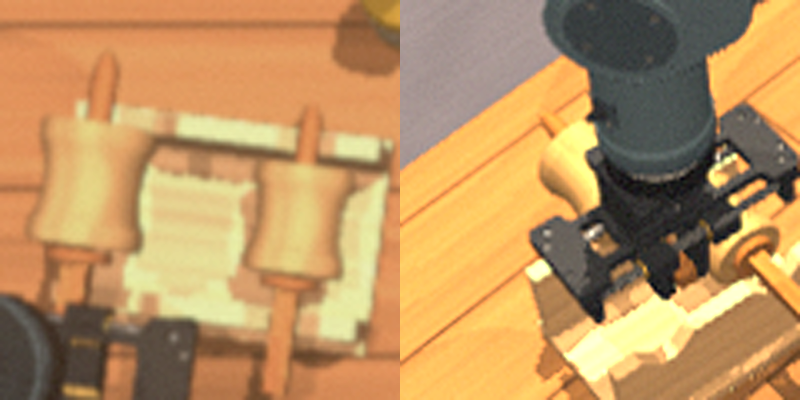

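The mill hangs near the disc in line with the free left place. The tip is at side (222.6,184) against a predicted (222.7,183.9), so it hasn't slipped. I'll lower it.

```bash
python3 -m crank '{"delta_pos":[[-0.001,-0.003,0.006],[-0.002,-0.006,0.018],[-0.003,-0.006,0.033],[-0.004,-0.006,0.049],[-0.005,-0.006,0.065],[-0.006,-0.006,0.081],[-0.006,-0.006,0.096],[-0.006,-0.006,0.109],[-0.006,-0.006,0.117],[-0.006,-0.006,0.119]],"turn":[[0,0,0],[0,0,-0.2],[0,-0.3,-0.3],[0,-0.6,-0.3],[0,-1,-0.3],[0,-1,-0.3],[0,-1,-0.3],[0,-1,-0.3],[0,-1,-0.3],[0,-1,-0.3]]}'|grep force; python3 -c "
from h import *
now();goal([.5239,.2212,.097],-7.2,-.5)"
```

```text
contact_force: [-0.2, -0.4, -1.4]
grasp_force: 30.0
t 16.35 grip [0.5227 0.2208 0.128 ] head -7.122879547988578 pitch -0.8322841132223324 roll 0.22140050139149803 F [-0.2144 -0.3545 -1.3666] gap 0.1777353576259126 29.99979715794325 q [-0.211   0.5946 -0.3633  1.8452  0.3147  0.7483 -2.4435]
shift [ 0.0006 -0.0008  0.0311] turn [ 0.2205 -0.3324  0.0765]
```

```bash
python3 -m crank '{"delta_pos":[[0,0,0.006],[0,-0.0005,0.012],[0,-0.0005,0.018],[0,-0.0005,0.022],[0,-0.0005,0.026],[0,-0.0005,0.029],[0,-0.0005,0.031],[0,-0.0005,0.031]],"turn":[[0,0,0],[0.2,-0.2,0],[0.2,-0.3,0],[0.2,-0.3,0],[0.2,-0.3,0],[0.2,-0.3,0],[0.2,-0.3,0],[0.2,-0.3,0]]}'|grep force; python3 -c "
from h import *
now();goal([.5239,.2212,.0957],-7.2,0)"
```

```text
contact_force: [-0.4, -0.2, -0.9]
grasp_force: 30.0
t 17.0167 grip [0.5243 0.2215 0.0989] head -7.131073397287709 pitch -0.6712928092263495 roll -0.05368209182998842 F [-0.4001 -0.1583 -0.9455] gap 0.1773302507510211 29.99974697828293 q [-0.2204  0.6419 -0.3479  1.8514  0.3342  0.6953 -2.4568]
shift [-0.0006  0.0003  0.0032] turn [-0.0541 -0.6713  0.0692]
```

```bash
python3 -m crank '{"delta_pos":[[0,0,0.001],[0,0,0.002],[0,0,0.003],[0,0,0.0035],[0,0,0.0035],[0,0,0.0035]],"turn":[[0,-0.2,0],[0,-0.4,0],[0,-0.7,0],[0,-0.7,0],[0,-0.7,0],[0,-0.7,0]]}'|grep force; python3 - <<'E'
from h import *
now();print(r.sense()["moment"])
P,R=tool();g=P-r.grip_point_offset*R[:,2];x=R[:,0]
print(proj("top",[g+.18*x,g+.06*x]))
E
```

```text
contact_force: [0.3, -1.1, 0.2]
grasp_force: 30.0
t 17.5167 grip [0.525  0.2214 0.0959] head -7.145059495601175 pitch -0.026282677316313476 roll -0.0742818318297141 F [ 0.2587 -1.1317  0.181 ] gap 0.178075662839569 29.99990601092577 q [-0.2141  0.6521 -0.352   1.8423  0.3283  0.7031 -2.4475]
[-0.1139 -0.0127 -0.065 ]
[[232.7505 153.3283]
 [226.8041 196.3468]]
```

Fz has gone from −1.4 to about 0, so the rack is carrying the load. Releasing.

```bash
python3 -m crank '{"delta_pos":[[0,0,0],[0,0,0],[0,0,0],[0,0,0],[0,0,0],[0,0,0],[0,0,0],[0,0,0]],"turn":[[0,0,0],[0,0,0],[0,0,0],[0,0,0],[0,0,0],[0,0,0],[0,0,0],[0,0,0]]}' 0.6 | grep -E 'force|gap'; python3 -m crank '{"delta_pos":[[0,0,-0.003],[0,0,-0.01],[0,0,-0.02],[0,0,-0.035],[0,0,-0.055],[0,0,-0.08],[0,0,-0.11],[-0.02,0,-0.13],[-0.05,0,-0.14],[-0.08,0,-0.14]],"turn":[[0,0,0],[0,0,0],[0,0,0],[0,0,0],[0,0,0],[0,0,0],[0,0,0],[0,0,0],[0,0,0],[0,0,0]]}'| grep -E 'force|gap|time'
python3 - <<'E'
from h import *
now()
for n in('top','side'): cv2.imwrite(f'pics/{n}7.png',r.grab_frame(n)[:,:,::-1])
# unviewed check: mean difference to the start picture and mill mask in the left place
T0=cv2.imread('pics/top0.png');T=cv2.imread('pics/top7.png')
d=(cv2.absdiff(T0,T).max(2)>40).astype(np.uint8)
n,l,s,c=cv2.connectedComponentsWithStats(d)
print([(*s[i],) for i in range(1,n) if s[i,4]>15])
g=T[150:230,205:300].astype(int)
print("mill rows (left place) width at r-b contrast:")
for y in range(150,228,3):
    row=cv2.cvtColor(T,cv2.COLOR_BGR2HSV)[y,208:255]
    m=(row[:,0]<18)&(row[:,1]>90);print(y,"".join("#" if v else "." for v in m))
E
```

```text
contact_force: [0.3, -0.5, -0.6]
finger_gap: 0.603
grasp_force: 0.0
time: 19.02
contact_force: [-0.1, 1.7, 0.7]
finger_gap: 0.599
grasp_force: 0.0
t 19.0167 grip [0.4462 0.2323 0.2392] head -7.198501050620651 pitch -0.28551086214555527 roll -0.2627748684022674 F [-0.0657  1.6655  0.7356] gap 0.5991056909388154 0.0 q [-0.1884  0.3448 -0.4618  1.9232  0.1921  0.9095 -2.4407]
[(np.int32(366), np.int32(143), np.int32(27), np.int32(36), np.int32(538)), (np.int32(225), np.int32(167), np.int32(10), np.int32(27), np.int32(130)), (np.int32(219), np.int32(172), np.int32(4), np.int32(15), np.int32(22)), (np.int32(231), np.int32(174), np.int32(13), np.int32(28), np.int32(122)), (np.int32(368), np.int32(179), np.int32(9), np.int32(7), np.int32(41)), (np.int32(216), np.int32(193), np.int32(8), np.int32(8), np.int32(32)), (np.int32(115), np.int32(229), np.int32(152), np.int32(171), np.int32(13225)), (np.int32(366), np.int32(341), np.int32(157), np.int32(59), np.int32(3447)), (np.int32(581), np.int32(359), np.int32(16), np.int32(10), np.int32(95)), (np.int32(600), np.int32(358), np.int32(5), np.int3
[... 795 characters left out ...]
..#######...............
189 ############............########...............
192 ############............#########..............
195 ################################...............
198 ###############################...............#
201 ............##################..............###
204 ...............######..###....................#
207 #####################.####.....................
210 #################################..............
213 ###############################################
216 ###############################################
219 ###############################################
222 ###############################################
225 ###############################################
```

```bash
python3 - <<'E'
from h import *
og=np.array([.525,.2214,.096]);d=np.array([np.cos(np.radians(-7.15)),np.sin(np.radians(-7.15)),0]);o=og+.06*d
f=lambda px,z:(plane("top",[px],z)[0]-o)@d
print("mill rear top",f((231,167),.12),"mill front top",f((226,195.5),.12))
print("rear board inner edge",f((110/4+205,97/4+140),.105),"front board face",f((85/4+205,272/4+140),.105))
b=cv2.imread('pics/top7.png')[140:240,195:295];c=cv2.imread('pics/side7.png')[180:300,190:320]
E
```

```text
mill rear top 0.07975093089492397 mill front top 0.0015652794642296841
rear board inner edge 0.08907274993447464 front board face -0.031885562758842315
```

```bash
python3 -c "
from station import r
print(r.close_job())"
```

```text
the job is handed in; nothing more can be done
None
```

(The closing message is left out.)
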